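Take the empty reel off the keyed spindle

ROBOT

A 6-joint arm with a two-finger parallel gripper is mounted at the origin on the work surface. World frame = base frame: x ahead of the robot, y to its left, z up, the work surface at z = 0. Lengths are in m, angles in rad, forces in N, time in s.
With the tool pointing down it reaches from about 0.425 to 0.95 m from the base axis. Payload 3.5 kg.
Tool frame: the origin (TCP) lies on the centre line of the jaws, within the pads' length; the fingertips stand 22 mm ahead of it and the grasp point (between the pads) lies 3 mm ahead of it; z points along the fingers, y is the direction in which the jaws open and shut (so a half turn about z gives the same grasp; the last joint's range is limited). The gripper opens to 85 mm and grips with 20 to 120 N. Pads are 22 mm wide; open, the fingers measure 114 mm over their backs; the gripper's body (76 mm by 85 mm) begins 54 mm behind the grasp point. The pads swing forward as they close: fully open they stand 13 mm farther back than shut.
Start: joints at [-1.275, 0.286, 1.577, -0, 1.279, -0.15], TCP at [0.291, -0.609, 0.253] pointing down, gripper open.
Joint ranges: [-2.77, 2.77], [-0.9, 2.22], [0.21, 2.48], [-1.53, 4.67], [0.24, 2.81], [-2.84, 2.84]. Speed limits (rad/s): [2.79, 2.79, 3.14, 3.14, 3.14, 3.14].

INTERFACE

Orientations are given as a rotation vector (axis times angle).
In Python, from plant import robot gives the robot as it stands. The module is installed in compiled form; this text tells all that it offers.
- The arm moves only by the tool send_rows, never from a script. Its argument "commands" is a list of rows, each a list of 7 numbers: the shift along the tool's x, y, z in m, then the turn, a rotation vector about the tool's x, y, z in rad, then the opening, from -1 (shut) to 1 (fully open). A call has 1 to 12 rows; each row is the pose to reach, as a shift and turn from the pose commanded when the call began, along the tool's axes at that moment; what a row does not reach only later rows make up. A row lasts 1/10 s, in which the tool goes at most 50 mm and 8.59 degrees, less where a joint would pass 70% of its speed; a pose out of reach is approached as far as the arm can. A call with a gripper value outside its range is refused whole. The fingers move at their own pace and stop on an object; the grip force is fixed at half the most. Time passes only in rows, so rows that repeat a pose let the fingers close. It gives the time, the measured TCP pose, the force and the opening at its end, in the units of the state.
- robot.state(): the state, without advancing time (a new reading comes with each control period).
- robot.snapshot(name): name is "scene" or "top"; returns (picture, depth): 384x512x3 uint8, red, green, blue; 384x512 float32, m along the optical axis (not along the pixel's ray), 0 where there is no reading.
- robot.camera_model(name): a dict with "fx", "fy", "cx", "cy" (pixels), "R" (3x3) and "t" (3): a world point X has camera coordinates R X + t. Camera axes: x right, y down, z forward; pixel columns grow to the right and rows downward; lengths in m; the calibration is good to about 2 mm. A picture is of the moment at which its call begins. camera_model takes no time and is no camera call.
- robot.sign_off(): hands the job in, once; it reports no verdict.
The state is a dict: "time": time; "joint_pos": joint angles; "joint_velocities": joint speeds; "joint_efforts": joint torques, N m; "tcp_pos": TCP position; "ee_rot": TCP orientation; "force": force on the tool from outside, world axes, zero at the start; "moment": the same for the moment, N m; "finger_gap": finger opening in m.
Only numpy, scipy, OpenCV 4.12 (cv2) and the standard library are available. Lean on these libraries where they do the work, as an engineer would, in place of code of your own. Each camera call takes 0.05 s, during which the arm holds its last target. There are 200 camera calls.

TASK

Take the empty reel off the upright spindle of the reel stand: raise it until it meets the cross pin, turn it one way or the other under a light upward pull until its notches find the pin, then slide it up off the open top, never pulling hard and without turning the stand's swivel head. Lower it into the empty tray, set it down flat and gently on the tray's floor (do not drop it) and let go; leave the screwdriver, the pliers, the tape roll and both trays where they are.

Things in the scene. Friction and masses are not known exactly. Their poses are not given: they have to be found in the camera images.
- reel_center (a point): Centre (half-way up) of the empty reel, a grey plastic spool, 36 mm high, about 90 g: round flanges 56 mm across, 5 mm thick, at bottom and top of a 40 mm hub; grip it across the flanges. z is its axis. Its bore has 1.5 to 2 mm play on the 12 mm spindle and two notches, 7.5 mm wide, full height, along the reel's +x and -x, reaching 15 mm from the axis.
- stand: Reel stand fixed to the bench, origin on the bench on the spindle's axis, z up: round base 100 mm across, 8 mm high, carrying the swivel head. On the head a seat 32 mm across, its top 30 mm above the bench; the reel starts seated on it, centre at 48 mm, top at 66 mm, on a steel spindle 12 mm thick held below. Reel and stand must never press on each other with over 30 N.
- pointer (a point): Tip of the small pointer tab on the stand's swivel head, a steel disc 80 mm across between 8 and 15 mm above the bench; the tip is 45 mm from the spindle's axis. Seat and spindle are fast on the head, which is stiff and gives way only to a twist of about 0.2 N m. It must stay as set: turning the reel on after the pin has entered its notches would turn it (at most 8 mm at the tip is allowed).
- pin (a point): Where the cross pin (4 mm thick, 26 mm long, level) passes the spindle, 74 mm above the bench; its underside is 6 mm above the seated reel's top. Its direction is not measured (this point's axes are the stand's): it lies anywhere up to 83 degrees either way from the reel's notches at the start, so the reel must be turned that far one way or the other. Pin and notch fit within about 7 degrees.
- spindle_top (a point): Open top of the spindle, 84 mm above the bench (both points as at rest). The spindle does not turn in the head, but is sprung: pulled up by the reel against the pin it rises about 1.1 mm per N to a hard stop at 12 mm (about 11 N), and springs back down when the pin enters the notches.
- tray_floor (a point): Centre of the inner floor, 5 mm above the bench, of the empty tray: an open aluminium tray, outside 140 mm (its x) by 130 mm (its y), 25 mm high, walls 4 mm. Loose, 0.5 kg. The reel's centre is 18 mm above the floor when it stands in it.
- parts_tray: An identical tray full of small electronic parts (a bystander), origin under its centre. It and the empty tray stand side by side in either order.
- screwdriver: Screwdriver, 170 mm, lying on the bench to the right of the stand (bystander), origin under its middle.
- tape: Roll of tape lying flat, 84 mm diameter, 18 mm high (bystander), origin under its centre.
- pliers: Pliers with red grips, 150 mm long, lying beyond the stand (bystander), origin at the pivot.
Things that resemble listed ones, but are neither listed nor needed, are in the scene too. There is more than one size of the stand; the one meant has the size given above.

How it is judged:
On the way, in this order (a step that is already met when the one before it is completed fails the run):
1. the reel has been slid up clear of the spindle's open top, held by the gripper (z of reel_center in the frame of stand above 0.104 m and contact force between the fingers and reel above 0.5 N), for 0.1 s.
2. the reel, still held, has been lowered into the empty tray to within 8 mm of its floor (x of reel_center in the frame of tray_floor between -0.05 and 0.05 m and y of reel_center in the frame of tray_floor between -0.05 and 0.05 m and z of reel_center in the frame of tray_floor between 0 and 0.026 m and contact force between the fingers and reel above 0.5 N), for 0.05 s.
At the end, for the whole second after the job is handed in: The reel stands flat (within 0.1 rad) on the floor of the empty tray, wholly inside its walls (centre within 42 mm of the middle along the tray's x, 38 mm along its y, 14 to 22 mm above the floor), at rest and released (x of reel_center in the frame of tray_floor between -0.042 and 0.042 m and y of reel_center in the frame of tray_floor between -0.038 and 0.038 m and z of reel_center in the frame of tray_floor between 0.014 and 0.022 m and angle between the z axis of reel_center and the z axis of tray_floor, either way round below 0.1 rad and linear speed of reel below 0.02 m/s and contact force between the fingers and reel below 0.05 N); the robot touches nothing.
It fails at once if the stand's swivel head is turned (pointer tip moved more than 8 mm) (distance of pointer from where it was at the start of the episode above 0.008 m).
It fails at once if the reel and the stand press on each other with more than 30 N (contact force between reel and stand above 30 N).
It fails at once if the reel is slammed into a tray (more than 30 N) (contact force between reel and tray above 30 N or contact force between reel and parts_tray above 30 N).
It fails at once if a tray, the screwdriver, the tape roll or the pliers moved more than 30 mm (distance of any of parts_tray, tray_floor, screwdriver, tape, pliers from where it was at the start of the episode above 0.03 m).
It also fails if it takes over 72 s, if anything falls off the work surface, if the arm or the gripper's body presses on something with over 40 N, if the wrist force passes 120 N, or if a joint passes its speed limit or range.

## Working session

There is one attempt and no reset: what is moved stays moved. The work goes in short steps, Python scripts to look and compute and a tool call to move; the robot and the scene stay as the last step left them, time stands still between calls to the robot, and variables do not carry over. Pictures are saved under pics/ and viewed, about 8 in all and at most 12, crops included, and the job is handed in when it is done.

Besides the shell and the picture viewer there is one more tool, called after ">>>" by a JSON object that holds its "op" and its "data", one argument or row to a line. send_rows: Moves the arm, as the interface text tells. Its arguments: {"type":"object","properties":{"commands":{"type":"array","items":{"type":"array","items":{"type":"number"}}}},"required":["commands"]}

```bash
mkdir -p pics
cat > h.py <<'E'
import numpy as np, cv2
from plant import robot
def snap(n,save=None):
    p,d=robot.snapshot(n)
    if save: cv2.imwrite('pics/'+save+'.png',p[:,:,::-1])
    np.savez('pics/%s.npz'%(save or n),p=p,d=d); return p,d
def ray(n,u,v,z):
    c=robot.camera_model(n);R=np.array(c['R']);t=np.array(c['t'])
    o=-R.T@t; r=R.T@np.array([(u-c['cx'])/c['fx'],(v-c['cy'])/c['fy'],1]); return o+r*(z-o[2])/r[2]
def cloud(n,d):
    c=robot.camera_model(n);R=np.array(c['R']);t=np.array(c['t'])
    v,u=np.mgrid[:384,:512]; P=np.stack([(u-c['cx'])/c['fx']*d,(v-c['cy'])/c['fy']*d,d],-1)
    return (P-t)@R
def proj(n,X):
    c=robot.camera_model(n); q=np.array(c['R'])@X+np.array(c['t']); return c['fx']*q[0]/q[2]+c['cx'],c['fy']*q[1]/q[2]+c['cy']
E
python3 - <<'E'
from h import *
for n in('top','scene'):
    snap(n,n+'0'); c=robot.camera_model(n); print(n,c['fx'],-np.array(c['R']).T@np.array(c['t']))
print(robot.state())
a=[cv2.imread('pics/%s0.png'%n) for n in('top','scene')]
E
```

```text
top 397.37414319942013 [ 0.45702883 -0.03614726  0.99589743]
scene 430.36725099709696 [1.09124007 0.25333223 0.89378216]
{'time': 0.1, 'joint_pos': array([-1.27504445e+00,  2.87100203e-01,  1.57805151e+00,  1.64723121e-05,
        1.27857772e+00, -1.50025921e-01]), 'joint_velocities': array([-0.00258702, -0.00333153, -0.00401701,  0.00062857, -0.00017408,
       -0.00072647]), 'joint_efforts': array([-1.42271216e-03, -4.07299018e+01, -2.93700296e+01, -2.33063729e-04,
        3.38110214e-03, -3.92770914e-06]), 'tcp_pos': array([ 0.290885  , -0.60849739,  0.2520587 ]), 'ee_rot': array([-3.06180101e+00, -6.93964073e-01,  2.19490770e-04]), 'force': array([-0.68534652,  1.00885211, -0.50351605]), 'moment': array([-0.00337599,  0.04469238,  0.05144879]), 'finger_gap': 0.08523161218187668}
```

View pics/top0.png

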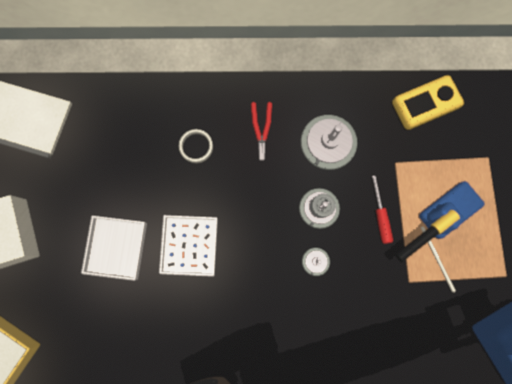

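View pics/scene0.png

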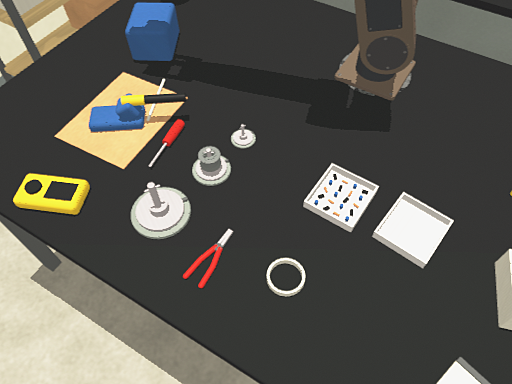

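Candidate stands (top view): large at (329,141), middle at (320,207) carrying a grey spool, small at (316,261). The middle one fits, since it holds the reel and looks about 100 mm across. The empty tray is at (114,248) and the full one at (189,246). Next I'll measure and crop.

Run:
```python
from h import *
t=np.load('pics/top0.npz');s=np.load('pics/scene0.npz')
C=cloud('top',t['d'])
for (u,v,r) in((329,141,45),(320,207,26),(316,261,20)):
    sub=C[v-r:v+r,u-r:u+r].reshape(-1,3); b=sub[(sub[:,2]>.003)&(sub[:,2]<.2)]
    q=b[b[:,2]<.012]
    print('stand',u,v,'n',len(b),'x',b[:,0].min(),b[:,0].max(),'y',b[:,1].min(),b[:,1].max(),'zmax',b[:,2].max(), np.percentile(b[:,2],[50,90]))
sub=C[180:235,295:345].reshape(-1,3)
f=sub[(abs(sub[:,2]-.066)<.004)]; 
print('flange',len(f),f.mean(0),f.min(0),f.max(0)); 
c,r=cv2.minEnclosingCircle((f[:,:2]*1000).astype(np.float32)); print(c,r)
# tray: rim/bright mask
p=t['p'].astype(int); m=(p.min(2)>110).astype(np.uint8)
n,l,st,ce=cv2.connectedComponentsWithStats(m)
for i in range(1,n):
    if st[i,4]>800 and 60<st[i,0]<230 and st[i,1]>190:
        pts=np.argwhere(l==i)[:,::-1]
        for z in(.025,):
            W=np.array([ray('top',u,v,z)[:2] for u,v in pts])*1000
            print('tray',st[i],z,cv2.minAreaRect(W.astype(np.float32)))
A=cv2.resize(t['p'][175:240,285:355],None,fx=5.5,fy=5.5,interpolation=cv2.INTER_CUBIC)
B=cv2.resize(s['p'][135:195,180:245],None,fx=6,fy=6,interpolation=cv2.INTER_CUBIC)
h=max(A.shape[0],B.shape[0]); f=lambda I:cv2.copyMakeBorder(I,0,h-I.shape[0],0,5,cv2.BORDER_CONSTANT)
cv2.imwrite('pics/crop1.png',np.hstack([f(A),f(B)])[:,:,::-1])
```

```text
stand 329 141 n 2455 x 0.6402851611717603 0.8698478495591834 y -0.35165680175301756 -0.12490888716544984 zmax 0.12350549929648995 [0.01921384 0.04107511]
stand 320 207 n 1232 x 0.5202525434863305 0.6478258239930818 y -0.27194269469705734 -0.14998268692389638 zmax 0.08757818718014529 [0.01390969 0.06540667]
stand 316 261 n 532 x 0.40072567938848297 0.4907595849747585 y -0.2411741743958736 -0.1505332052696949 zmax 0.05905502423120463 [0.0081508  0.01787429]
flange 328 [ 0.57914066 -0.21165675  0.06457356] [ 0.55214177 -0.23866357  0.06203851] [ 0.60701833 -0.18444067  0.06886353]
(579.399169921875, -211.8865966796875) 27.707460403442383Traceback (most recent call last):
  File "<stdin>", line 19, in <module>
  File "h.py", line 8, in ray
    c=robot.camera_model(n);R=np.array(c['R']);t=np.array(c['t'])
ValueError: time passes only in moves, steps and waits
```

```bash
sed -i 's/^from plant import robot/from plant import robot\nfrom functools import lru_cache\ncam=lru_cache(None)(robot.camera_model)/; s/c=robot.camera_model(n)/c=cam(n)/' h.py
python3 - <<'E'
from h import *
t=np.load('pics/top0.npz');s=np.load('pics/scene0.npz')
p=t['p'].astype(int); m=(p.min(2)>110).astype(np.uint8)
n,l,st,ce=cv2.connectedComponentsWithStats(m)
for i in range(1,n):
    if st[i,4]>800 and 60<st[i,0]<230 and st[i,1]>190:
        pts=np.argwhere(l==i)[:,::-1]
        W=np.array([ray('top',u,v,.025)[:2] for u,v in pts])*1000
        print('tray',st[i],cv2.minAreaRect(W.astype(np.float32)))
C=cloud('top',t['d']); w=C[205:290,70:155].reshape(-1,3); f=w[(w[:,2]>.015)&(w[:,2]<.035)]
print('rim z',cv2.minAreaRect((f[:,:2]*1000).astype(np.float32)))
A=cv2.resize(t['p'][175:240,285:355],None,fx=5.5,fy=5.5,interpolation=cv2.INTER_CUBIC)
B=cv2.resize(s['p'][135:195,180:245],None,fx=6,fy=6,interpolation=cv2.INTER_CUBIC)
h=max(A.shape[0],B.shape[0]); f=lambda I:cv2.copyMakeBorder(I,0,h-I.shape[0],0,5,cv2.BORDER_CONSTANT)
cv2.imwrite('pics/crop1.png',np.hstack([f(A),f(B)])[:,:,::-1])
E
```

```text
tray [  81  215   65   66 3359] ((484.32806396484375, 293.98529052734375), (136.5062255859375, 143.6800079345703), 82.66680908203125)
tray [ 159  215   59   62 3241] ((488.38531494140625, 113.04734802246094), (134.57069396972656, 143.94114685058594), 87.08060455322266)
rim z ((484.97369384765625, 294.9715576171875), (132.5909423828125, 139.96559143066406), 82.5623779296875)
```

View pics/crop1.png

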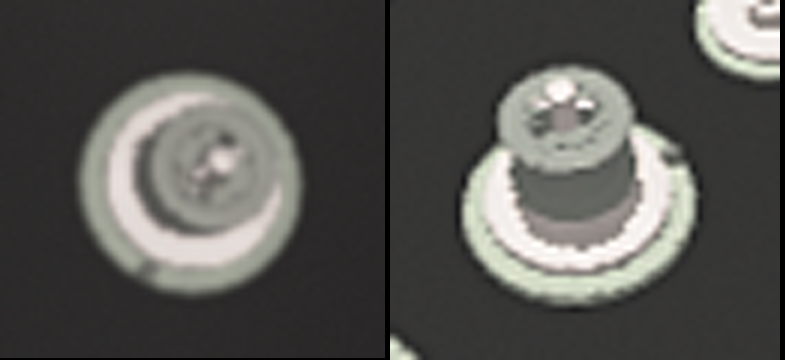

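Run:
```python
from h import *
c0=np.array([.5794,-.2119]); tiles=[]
for n in('top','scene'):
    P=[];D=[]
    for i in range(6):
        p,d=robot.snapshot(n);P.append(p.astype(float));D.append(d)
    d=np.median(D,0); p=np.mean(P,0); np.savez('pics/avg_%s.npz'%n,p=p,d=d)
    C=cloud(n,d.astype(float)); r=np.hypot(*(C[...,:2]-c0).transpose(2,0,1)); a=np.degrees(np.arctan2(C[...,1]-c0[1],C[...,0]-c0[0]))
    for lab,m in(('pin',(C[...,2]>.0695)&(C[...,2]<.079)&(r<.018)),('low',(C[...,2]<.058)&(C[...,2]>.02)&(r<.017)),('top',(C[...,2]>.079)&(r<.02))):
        print(n,lab,[(int(C[i,j,0]*1e3-579.4+.5),int(C[i,j,1]*1e3+211.9+.5),int(C[i,j,2]*1e3)) for i,j in np.argwhere(m)])
    u,v=map(int,proj(n,np.array([*c0,.07])))
    I=p[v-16:v+16,u-16:u+16]; I=np.clip((I-I.min())/(I.max()-I.min())*255,0,255).astype(np.uint8)
    print(n,u,v); tiles.append(cv2.resize(I,None,fx=12,fy=12,interpolation=cv2.INTER_CUBIC))
cv2.imwrite('pics/crop2.png',np.hstack(tiles)[:,:,::-1])
```

```text
top pin [(7, -8, 73), (4, -5, 74), (4, -7, 76), (4, -10, 74), (3, 5, 71), (0, 6, 74), (-2, 8, 74), (-2, 6, 75), (-4, 11, 75), (-4, 8, 74), (-4, 6, 74), (-4, 3, 73), (-4, 2, 77)]
top low [(14, -5, 55), (14, -7, 57), (13, -7, 44), (13, -8, 50), (12, -9, 55), (13, -7, 28), (11, -9, 43), (8, 1, 48), (8, 0, 32), (1, 5, 46), (-2, -6, 56), (-3, 3, 48), (-4, 2, 56), (-3, -6, 46), (-4, 2, 37), (-5, 0, 43), (-3, -4, 28), (-6, -4, 56), (-6, 3, 29), (-6, 0, 29), (-7, 0, 41), (-8, 0, 30), (-10, 2, 50)]
top top [(6, 0, 82), (3, 4, 82), (3, 2, 83), (3, 0, 81), (3, -1, 84), (1, 5, 83), (1, 2, 81), (1, 0, 82), (1, -1, 83), (1, -4, 82), (0, 5, 82), (0, 2, 82), (-1, 0, 84), (0, -1, 82), (0, -3, 83), (-2, 4, 79), (-3, 2, 82), (-3, 0, 83), (-3, -1, 82), (-3, -4, 81), (-5, 0, 80)]
top 324 204
scene pin [(7, -12, 74), (7, -9, 76), (5, -7, 75), (0, 3, 76), (0, 5, 77), (-3, 6, 75), (-4, 8, 75), (7, -3, 76), (6, -1, 76), (5, 0, 76), (3, 2, 75), (0, 3, 73), (6, -5, 70), (6, -1, 72), (6, 1, 74), (4, 2, 73), (1, 3, 71), (7, -1, 70), (6, 0, 70)]
scene low [(-13, 0, 57), (-8, -2, 56), (0, -11, 56), (-7, -1, 53), (0, -11, 52), (-7, 14, 40), (3, 16, 49), (-1, 16, 44), (-6, 15, 37), (3, 16, 45), (0, 17, 42), (-5, 15, 34), (6, 15, 44), (3, 16, 41), (7, 15, 37)]
scene top [(-1, -5, 84), (-3, -4, 83), (2, -6, 84), (1, -3, 85), (0, -1, 85), (-1, 0, 85), (4, -4, 83), (3, -2, 84), (2, 0, 84), (1, 2, 85), (6, -3, 83), (6, 0, 84), (5, 2, 85), (3, 3, 83), (0, 2, 79), (7, -3, 79), (6, 0, 81), (5, 1, 81), (3, 3, 80)]
scene 209 153
```

View pics/crop2.png

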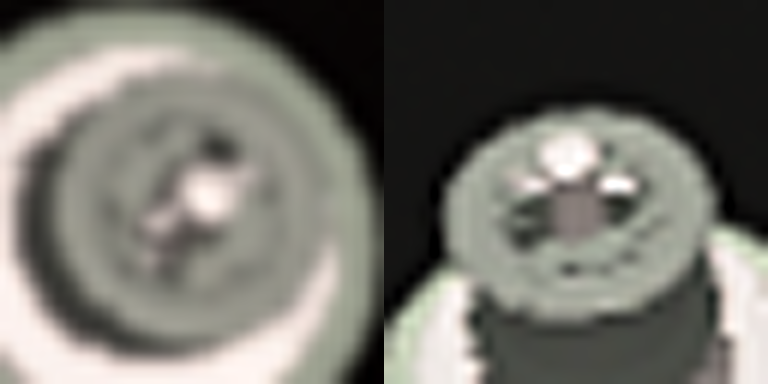

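The crop confirms the stand. In the top view the cross pin runs between (150,225) and (250,170), about -61° in world. The notches show dark at (218,148) and (165,265), about -28°. So I expect a turn of roughly -32° (clockwise from above). I'm moving above the reel.

>>> {"op": "send_rows", "data": {
  "commands": [
    [0.432, -0.2335, 0.103, 0, 0, 0, 1],
    [0.432, -0.2335, 0.103, 0, 0, 0, 1],
    [0.432, -0.2335, 0.103, 0, 0, 0, 1],
    [0.432, -0.2335, 0.103, 0, 0, 0, 1],
    [0.432, -0.2335, 0.103, 0, 0, 0, 1],
    [0.432, -0.2335, 0.103, 0, 0, 0, 1],
    [0.432, -0.2335, 0.103, 0, 0, 0, 1],
    [0.432, -0.2335, 0.103, 0, 0, 0, 1],
    [0.432, -0.2335, 0.103, 0, 0, 0, 1],
    [0.432, -0.2335, 0.103, 0, 0, 0, 1],
    [0.432, -0.2335, 0.103, 0, 0, 0, 1],
    [0.432, -0.2335, 0.103, 0, 0, 0, 1]
  ]
}}

```text
time: 1.9
tcp_pos: [0.5806, -0.2108, 0.1499]
ee_rot: [-3.063, -0.699, 0.001]
force: [-0.4, 0.2, 0.9]
finger_gap: 0.0858
```

>>> {"op": "send_rows", "data": {
  "commands": [
    [0, 0, 0.04, 0, 0, 0, 1],
    [0, 0, 0.07, 0, 0, 0, 1],
    [0, 0, 0.085, 0, 0, 0, 1],
    [0, 0, 0.093, 0, 0, 0, 1],
    [0, 0, 0.093, 0, 0, 0, 0.6],
    [0, 0, 0.093, 0, 0, 0, 0.5],
    [0, 0, 0.093, 0, 0, 0, 0.5],
    [0, 0, 0.093, 0, 0, 0, 0.5],
    [0, 0, 0.093, 0, 0, 0, 0.5]
  ]
}}

```text
time: 2.8
tcp_pos: [0.5806, -0.2122, 0.0583]
ee_rot: [3.063, 0.694, 0.002]
force: [0.2, -0.2, -0.0]
finger_gap: 0.0642
```

Run:
```python
from h import *
print(robot.state()['finger_gap'],robot.state()['moment'])
p,d=snap('top','t2');p2,d2=snap('scene','s2')
A=cv2.resize(p[165:245,280:370],None,fx=4.4,fy=4.4,interpolation=cv2.INTER_CUBIC)
B=cv2.resize(p2[110:190,165:255],None,fx=4.4,fy=4.4,interpolation=cv2.INTER_CUBIC)
cv2.imwrite('pics/crop3.png',np.hstack([A,B])[:,:,::-1])
```

```text
0.06419191267373224 [ 0.01552163  0.03572897 -0.02699665]
```

View pics/crop3.png

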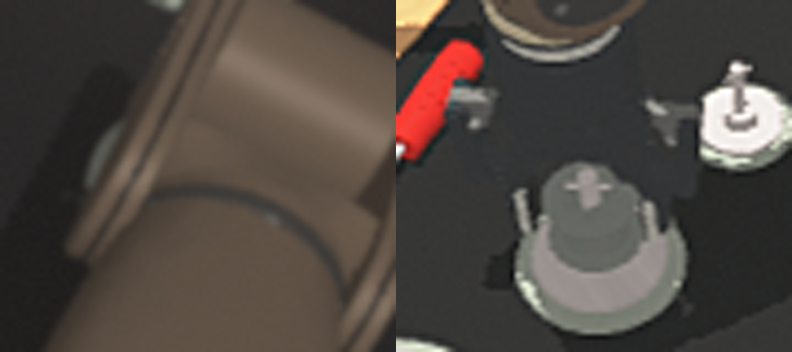

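The scene crop shows the fingers at (522,215) and (650,220) on either side of the reel, which spans x 545–640. I'll close in stages and watch the side force.

>>> {"op": "send_rows", "data": {
  "commands": [
    [0, 0, 0, 0, 0, 0, 0.42],
    [0, 0, 0, 0, 0, 0, 0.38],
    [0, 0, 0, 0, 0, 0, 0.36],
    [0, 0, 0, 0, 0, 0, 0.36]
  ]
}}

```text
time: 3.3
tcp_pos: [0.5801, -0.212, 0.0573]
ee_rot: [-3.064, -0.694, 0.0]
force: [0.1, -0.1, -0.9]
finger_gap: 0.0578
```

>>> {"op": "send_rows", "data": {
  "commands": [
    [0, 0, 0, 0, 0, 0, 0.34],
    [0, 0, 0, 0, 0, 0, 0.325],
    [0, 0, 0, 0, 0, 0, 0.325]
  ]
}}

```text
time: 3.6
tcp_pos: [0.5802, -0.212, 0.0573]
ee_rot: [-3.064, -0.695, 0.0]
force: [-0.2, 0.1, -0.4]
finger_gap: 0.0567
```

>>> {"op": "send_rows", "data": {
  "commands": [
    [0, 0, 0, 0, 0, 0, 0.3],
    [0, 0, 0, 0, 0, 0, 0.27],
    [0, 0, 0, 0, 0, 0, 0.2],
    [0, 0, 0, 0, 0, 0, 0.2]
  ]
}}

```text
time: 4.0
tcp_pos: [0.5804, -0.2121, 0.0578]
ee_rot: [3.064, 0.694, 0.001]
force: [0.6, 0.3, 2.7]
finger_gap: 0.0533
```

>>> {"op": "send_rows", "data": {
  "commands": [
    [0, 0, 0, 0, 0, 0, 0.0],
    [0, 0, 0, 0, 0, 0, -0.5],
    [0, 0, 0, 0, 0, 0, -0.5],
    [0, 0, 0, 0, 0, 0, -0.5]
  ]
}}

```text
time: 4.4
tcp_pos: [0.5804, -0.2122, 0.0577]
ee_rot: [3.064, 0.694, 0.001]
force: [-0.6, -0.1, 5.2]
finger_gap: 0.0532
```

The reel is gripped: the gap stopped at 53 mm and there is almost no side force. Lifting slowly.

>>> {"op": "send_rows", "data": {
  "commands": [
    [0, 0, -0.001, 0, 0, 0, -0.5],
    [0, 0, -0.002, 0, 0, 0, -0.5],
    [0, 0, -0.003, 0, 0, 0, -0.5],
    [0, 0, -0.004, 0, 0, 0, -0.5],
    [0, 0, -0.004, 0, 0, 0, -0.5],
    [0, 0, -0.004, 0, 0, 0, -0.5]
  ]
}}

```text
time: 5.0
tcp_pos: [0.5801, -0.2121, 0.0612]
ee_rot: [-3.064, -0.694, 0.0]
force: [-0.6, -0.1, -1.8]
finger_gap: 0.0531
```

>>> {"op": "send_rows", "data": {
  "commands": [
    [0, 0, -0.001, 0, 0, 0, -0.5],
    [0, 0, -0.002, 0, 0, 0, -0.5],
    [0, 0, -0.003, 0, 0, 0, -0.5],
    [0, 0, -0.004, 0, 0, 0, -0.5],
    [0, 0, -0.005, 0, 0, 0, -0.5],
    [0, 0, -0.006, 0, 0, 0, -0.5],
    [0, 0, -0.006, 0, 0, 0, -0.5],
    [0, 0, -0.006, 0, 0, 0, -0.5]
  ]
}}

```text
time: 5.8
tcp_pos: [0.58, -0.212, 0.067]
ee_rot: [-3.064, -0.694, 0.0]
force: [0.5, 0.5, -3.9]
finger_gap: 0.0529
```

It has met the pin with about 3 N of pull. Now turning clockwise (+z in tool axes) in small steps.

>>> {"op": "send_rows", "data": {
  "commands": [
    [0, 0, 0, 0, 0, 0.06, -0.5],
    [0, 0, 0, 0, 0, 0.12, -0.5],
    [0, 0, 0, 0, 0, 0.18, -0.5],
    [0, 0, 0, 0, 0, 0.18, -0.5],
    [0, 0, 0, 0, 0, 0.18, -0.5]
  ]
}}

```text
time: 6.3
tcp_pos: [0.5799, -0.212, 0.0671]
ee_rot: [-3.113, -0.418, 0.001]
force: [0.0, 0.2, -3.8]
finger_gap: 0.0529
```

```bash
python3 -c "
from h import *
s=robot.state();print(s['force'],s['moment'],s['tcp_pos'])"
```

```text
[ 0.04678442  0.17709911 -3.75148867] [-0.05162953 -0.03235801  0.02728427] [ 0.57991967 -0.21199266  0.06706975]
```

>>> {"op": "send_rows", "data": {
  "commands": [
    [0, 0, 0, 0, 0, 0.05, -0.5],
    [0, 0, 0, 0, 0, 0.1, -0.5],
    [0, 0, 0, 0, 0, 0.15, -0.5],
    [0, 0, 0, 0, 0, 0.15, -0.5]
  ]
}}

```text
time: 6.7
tcp_pos: [0.5801, -0.212, 0.0674]
ee_rot: [-3.136, -0.183, 0.0]
force: [0.1, -1.0, -3.2]
finger_gap: 0.0531
```

>>> {"op": "send_rows", "data": {
  "commands": [
    [0, 0, 0, 0, 0, 0.05, -0.5],
    [0, 0, 0, 0, 0, 0.1, -0.5],
    [0, 0, 0, 0, 0, 0.15, -0.5],
    [0, 0, 0, 0, 0, 0.15, -0.5]
  ]
}}

```text
time: 7.1
tcp_pos: [0.5806, -0.2123, 0.068]
ee_rot: [3.141, -0.051, 0.002]
force: [0.0, -0.3, -1.5]
finger_gap: 0.053
```

```bash
python3 -c "
from h import *
s=robot.state();print(s['force'],s['moment'],s['tcp_pos'])"
```

```text
[ 0.03806737 -0.33856685 -1.4767148 ] [ 0.04450118 -0.00267269  0.01443882] [ 0.58062902 -0.21225142  0.06802976]
```

The pull dropped from 3.8 to 1.5 N and the moment is near zero, so the pin has entered. Raising slowly to test.

>>> {"op": "send_rows", "data": {
  "commands": [
    [0, 0, -0.001, 0, 0, 0, -0.5],
    [0, 0, -0.002, 0, 0, 0, -0.5],
    [0, 0, -0.004, 0, 0, 0, -0.5],
    [0, 0, -0.006, 0, 0, 0, -0.5],
    [0, 0, -0.006, 0, 0, 0, -0.5],
    [0, 0, -0.006, 0, 0, 0, -0.5]
  ]
}}

```text
time: 7.7
tcp_pos: [0.5802, -0.2121, 0.0735]
ee_rot: [3.141, -0.054, 0.0]
force: [-0.2, 0.1, -1.4]
finger_gap: 0.053
```

```bash
python3 -c "
from h import *
s=robot.state();print(s['force'],s['moment'],s['tcp_pos'])"
```

```text
[-0.21138977  0.0595702  -1.41229555] [0.01621563 0.05622516 0.00035953] [ 0.58020977 -0.21209398  0.07345587]
```

>>> {"op": "send_rows", "data": {
  "commands": [
    [0, 0, -0.003, 0, 0, 0, -0.5],
    [0, 0, -0.007, 0, 0, 0, -0.5],
    [0, 0, -0.011, 0, 0, 0, -0.5],
    [0, 0, -0.015, 0, 0, 0, -0.5],
    [0, 0, -0.015, 0, 0, 0, -0.5]
  ]
}}

```text
time: 8.2
tcp_pos: [0.5807, -0.2124, 0.0894]
ee_rot: [3.14, -0.054, 0.002]
force: [0.8, -0.3, -0.3]
finger_gap: 0.0531
```

>>> {"op": "send_rows", "data": {
  "commands": [
    [0, 0, -0.005, 0, 0, 0, -0.5],
    [0, 0, -0.01, 0, 0, 0, -0.5],
    [0, 0, -0.015, 0, 0, 0, -0.5],
    [0, 0, -0.02, 0, 0, 0, -0.5],
    [0, 0, -0.03, 0, 0, 0, -0.5],
    [0, 0, -0.04, 0, 0, 0, -0.5],
    [0, 0, -0.06, 0, 0, 0, -0.5],
    [0, 0, -0.08, 0, 0, 0, -0.5],
    [0, 0, -0.1, 0, 0, 0, -0.5],
    [0, 0, -0.1, 0, 0, 0, -0.5]
  ]
}}

```text
time: 9.2
tcp_pos: [0.5822, -0.2131, 0.1931]
ee_rot: [3.137, -0.053, 0.011]
force: [0.8, -0.3, 0.6]
finger_gap: 0.0531
```

Run:
```python
from h import *
s=robot.state();print(s['tcp_pos'],s['joint_pos'],s['force'])
p,d=snap('scene','s3');cv2.imwrite('pics/crop4.png',cv2.resize(p[60:210,130:280],None,fx=3.8,fy=3.8,interpolation=cv2.INTER_CUBIC)[:,:,::-1])
```

```text
[ 0.58219591 -0.2131224   0.1931287 ] [-5.14402839e-01  2.17468997e-01  1.77370156e+00  3.68916714e-05
  1.14214607e+00  1.09046789e+00] [ 0.82729115 -0.33189871  0.56326276]
```

View pics/crop4.png

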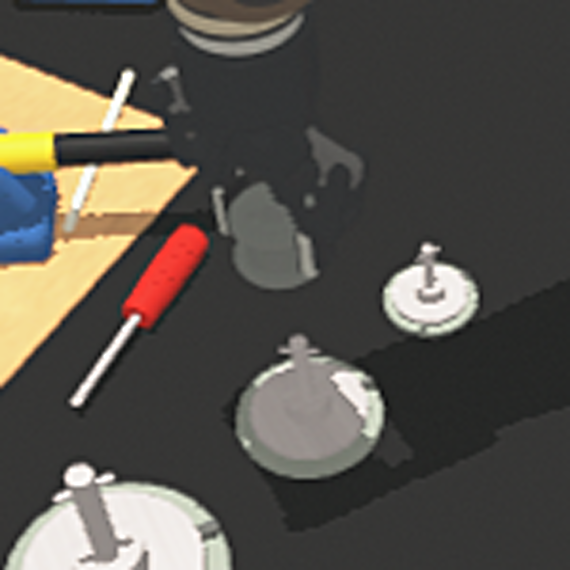

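The stand is empty and its spindle clear at (310,415), and the reel hangs in the jaws at (270,235). Carrying it over to the empty tray.

>>> {"op": "send_rows", "data": {
  "commands": [
    [-0.0075, -0.034, 0, 0, 0, 0, -0.5],
    [-0.017, -0.075, 0, 0, 0, 0, -0.5],
    [-0.027, -0.12, 0, 0, 0, 0, -0.5],
    [-0.037, -0.165, 0, 0, 0, 0, -0.5],
    [-0.048, -0.213, 0, 0, 0, 0, -0.5],
    [-0.058, -0.26, 0, 0, 0, 0, -0.5],
    [-0.069, -0.308, 0, 0, 0, 0, -0.5],
    [-0.08, -0.356, 0, 0, 0, 0, -0.5],
    [-0.09, -0.403, 0, 0, 0, 0, -0.5],
    [-0.1, -0.448, 0, 0, 0, 0, -0.5],
    [-0.108, -0.483, 0, 0, 0, 0, -0.5],
    [-0.1125, -0.503, 0, 0, 0, 0, -0.5]
  ]
}}

```text
time: 10.45
tcp_pos: [0.4831, 0.2969, 0.1868]
ee_rot: [3.141, -0.05, -0.004]
force: [0.3, -0.3, -0.7]
finger_gap: 0.053
```

>>> {"op": "send_rows", "data": {
  "commands": [
    [0, 0, 0, 0, 0, 0, -0.5],
    [0, 0, 0, 0, 0, 0, -0.5],
    [0, 0, 0.02, 0, 0, 0, -0.5],
    [0, 0, 0.05, 0, 0, 0, -0.5],
    [0, 0, 0.08, 0, 0, 0, -0.5],
    [0, 0, 0.1, 0, 0, 0, -0.5],
    [0, 0, 0.11, 0, 0, 0, -0.5],
    [0, 0, 0.11, 0, 0, 0, -0.5],
    [0, 0, 0.11, 0, 0, 0, -0.5]
  ]
}}

```text
time: 11.35
tcp_pos: [0.4858, 0.2941, 0.0791]
ee_rot: [-3.141, 0.055, -0.002]
force: [0.2, -0.1, -1.1]
finger_gap: 0.0534
```

Run:
```python
from h import *
s=robot.state();print(s['tcp_pos'],s['ee_rot'],s['force'],s['moment'])
p,d=snap('scene','s4');cv2.imwrite('pics/crop5.png',cv2.resize(p[130:280,320:470],None,fx=3.8,fy=3.8,interpolation=cv2.INTER_CUBIC)[:,:,::-1])
```

```text
[0.48579129 0.29413685 0.07911024] [-3.14072760e+00  5.50661669e-02 -1.87076235e-03] [ 0.19921544 -0.07471191 -1.12715146] [0.04315365 0.01337494 0.03227398]
```

View pics/crop5.png

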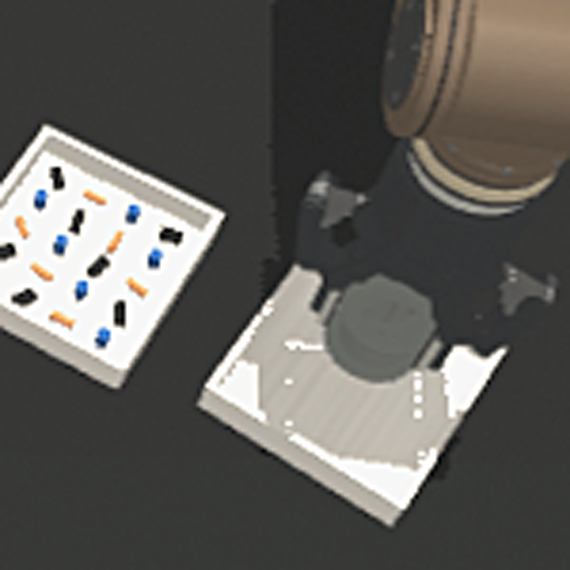

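The reel is inside the walls of the empty tray (reel at (380,330) in the crop, tray centred near (360,390) on the bench). Lowering it gently.

>>> {"op": "send_rows", "data": {
  "commands": [
    [0, 0, 0.01, 0, 0, 0, -0.5],
    [0, 0, 0.02, 0, 0, 0, -0.5],
    [0, 0, 0.028, 0, 0, 0, -0.5],
    [0, 0, 0.034, 0, 0, 0, -0.5],
    [0, 0, 0.038, 0, 0, 0, -0.5],
    [0, 0, 0.041, 0, 0, 0, -0.5],
    [0, 0, 0.042, 0, 0, 0, -0.5],
    [0, 0, 0.042, 0, 0, 0, -0.5],
    [0, 0, 0.042, 0, 0, 0, -0.5]
  ]
}}

```text
time: 12.3
tcp_pos: [0.4852, 0.2946, 0.0366]
ee_rot: [-3.141, 0.054, -0.001]
force: [0.2, -0.6, -1.5]
finger_gap: 0.0528
```

>>> {"op": "send_rows", "data": {
  "commands": [
    [0, 0, 0.0005, 0, 0, 0, -0.5],
    [0, 0, 0.001, 0, 0, 0, -0.5],
    [0, 0, 0.0015, 0, 0, 0, -0.5],
    [0, 0, 0.002, 0, 0, 0, -0.5],
    [0, 0, 0.0025, 0, 0, 0, -0.5],
    [0, 0, 0.003, 0, 0, 0, -0.5],
    [0, 0, 0.003, 0, 0, 0, -0.5]
  ]
}}

```text
time: 13.0
tcp_pos: [0.4849, 0.2944, 0.0332]
ee_rot: [3.141, -0.054, -0.0]
force: [-0.4, 0.3, -0.7]
finger_gap: 0.053
```

>>> {"op": "send_rows", "data": {
  "commands": [
    [0, 0, 0.0005, 0, 0, 0, -0.5],
    [0, 0, 0.001, 0, 0, 0, -0.5],
    [0, 0, 0.001, 0, 0, 0, -0.5]
  ]
}}

```text
time: 13.3
tcp_pos: [0.4849, 0.2945, 0.0323]
ee_rot: [3.141, -0.054, -0.0]
force: [-0.3, -0.6, -1.1]
finger_gap: 0.0528
```

>>> {"op": "send_rows", "data": {
  "commands": [
    [0, 0, 0.0005, 0, 0, 0, -0.5],
    [0, 0, 0.001, 0, 0, 0, -0.5],
    [0, 0, 0.001, 0, 0, 0, -0.5]
  ]
}}

```text
time: 13.6
tcp_pos: [0.485, 0.2946, 0.032]
ee_rot: [3.141, -0.053, -0.0]
force: [-2.1, -0.5, 4.5]
finger_gap: 0.0527
```

It touches the floor at about 5 N. Letting go gently.

>>> {"op": "send_rows", "data": {
  "commands": [
    [0, 0, 0, 0, 0, 0, 0.25],
    [0, 0, 0, 0, 0, 0, 0.32],
    [0, 0, 0, 0, 0, 0, 0.38],
    [0, 0, 0, 0, 0, 0, 0.48],
    [0, 0, 0, 0, 0, 0, 0.48],
    [0, 0, 0, 0, 0, 0, 0.48]
  ]
}}

```text
time: 14.2
tcp_pos: [0.4849, 0.2945, 0.0312]
ee_rot: [-3.141, 0.054, 0.0]
force: [-0.5, 0.2, -0.2]
finger_gap: 0.0634
```

>>> {"op": "send_rows", "data": {
  "commands": [
    [0, 0, -0.005, 0, 0, 0, 0.48],
    [0, 0, -0.015, 0, 0, 0, 0.48],
    [0, 0, -0.03, 0, 0, 0, 0.48],
    [0, 0, -0.06, 0, 0, 0, 0.48],
    [0, 0, -0.1, 0, 0, 0, 0.48],
    [0, 0, -0.15, 0, 0, 0, 0.48],
    [-0.03, 0.05, -0.19, 0, 0, 0, 0.48],
    [-0.05, 0.1, -0.19, 0, 0, 0, 0.48],
    [-0.05, 0.15, -0.19, 0, 0, 0, 0.48],
    [-0.05, 0.2, -0.19, 0, 0, 0, 0.48],
    [-0.05, 0.25, -0.19, 0, 0, 0, 0.48],
    [-0.05, 0.25, -0.19, 0, 0, 0, 0.48]
  ]
}}

```text
time: 15.4
tcp_pos: [0.4261, 0.0434, 0.2232]
ee_rot: [3.14, -0.059, 0.005]
force: [0.2, 0.6, 0.0]
finger_gap: 0.0635
```

Run:
```python
from h import *
s=robot.state();print(s['tcp_pos'],s['force'],s['time'])
p,d=snap('top','t5'); q,_=snap('scene','s5'); C=cloud('top',d)
w=C[205:290,70:155].reshape(-1,3); f=w[abs(w[:,2]-.041)<.006]
if len(f)>10:
    c,r=cv2.minEnclosingCircle((f[:,:2]*1000).astype(np.float32)); A=np.c_[f[:,:2]-f[:,:2].mean(0),np.ones(len(f))]
    print(len(f),f.mean(0),c,r,'tilt',np.linalg.lstsq(A,f[:,2],rcond=None)[0])
f=w[(w[:,2]>.015)&(w[:,2]<.03)]; print('rim',cv2.minAreaRect((f[:,:2]*1000).astype(np.float32)))
cv2.imwrite('pics/crop6.png',np.hstack([cv2.resize(p[190:300,60:170],(390,390)),cv2.resize(q[130:280,320:470],(390,390))])[:,:,::-1])
```

```text
[0.42614803 0.04336742 0.22318626] [0.1796577  0.5697267  0.02098737] 15.4
372 [0.48416651 0.29491168 0.03883675] (484.87445068359375, 295.3951416015625) 28.0920467376709 tilt [-0.00552228 -0.00023355  0.03883675]
rim ((484.9090881347656, 295.4484558105469), (132.65977478027344, 139.95486450195312), 82.72049713134766)
```

View pics/crop6.png

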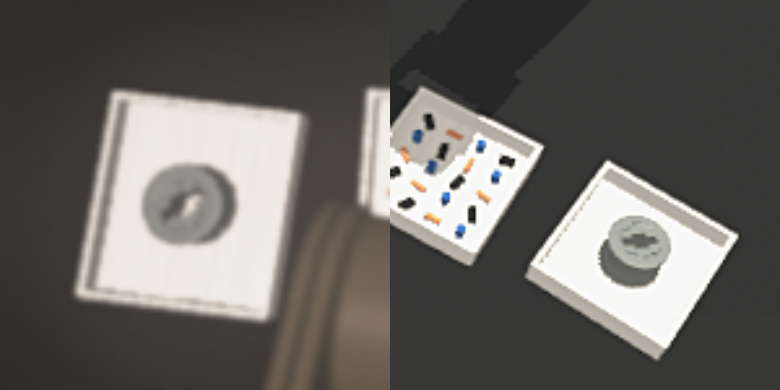

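The reel stands flat (tilt about 0.006 rad) in the middle of the tray, and the tray has not moved. The arm is clear, so I'm handing in.

```bash
python3 -c "
from plant import robot
print(robot.sign_off())"
```

```text
the job is handed in; nothing more can be done
None
```

The reel is off its spindle and standing in the empty tray, and I handed the job in at about 15.5 s of the 72 s allowed. Sign-off reports no verdict, so success rests on my own checks.

- **Removal:** I gripped the reel across its flanges and raised it against the pin with about 3 N of pull. I then turned it about 27° clockwise in small steps. The pull fell from 3.8 N to 1.5 N with almost no moment, so the pin had entered the notches. It then slid up with only its own weight felt.
- **Placing:** I lowered it in fine steps to the tray's floor, touched down at about 5 N, let go and moved the arm away.
- **Last checks:**
  - The reel is within about 1 mm of the tray's middle, with its tilt about 0.006 rad.
  - The measured top of the reel is at about 39 mm, against 41 mm expected, which is within the depth and calibration error.
  - The empty tray moved less than 1 mm and the arm touches nothing.
- **Not measured at the end:** I did not re-measure the pointer tip. The turning moment read about 0.03 N m or less whenever I checked, against the 0.2 N m needed to turn the head. I also did not re-measure the bystanders, but the arm never came near them below carrying height.

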